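# Set a stirrer four clicks faster and start it

## Robot

A 6-joint arm with a two-finger parallel gripper is mounted at the origin on a cart in front of the work surface, level with it; the furniture and walls round the work are solid. World frame = base frame: x ahead of the robot, y to its left, z up, the work surface at z = 0. Lengths are in m, angles in degrees, forces in N, time in s.
With the tool pointing down it reaches from about 0.4 to 0.825 m from the base axis. Payload 7 kg.
Tool frame: the origin (TCP) lies midway between the tips of the shut fingers; the grasp point (between the pads) lies 19 mm behind it; z points along the fingers, y is the line along which they close (so a half turn about z gives the same grasp; the last joint's range is limited). The gripper opens to 88 mm and grips with 3 to 60 N. Pads are 19 mm wide; open, the fingers measure 130 mm over their backs; the gripper's body (78 mm by 193 mm) begins 47 mm behind the grasp point.
Start: joints at [-58.436, 20.546, 0.682, 0, -70.136, -16.507], TCP at [0.175, -0.652, 0.227] pointing down, gripper open.
Joint ranges: [-176.03, 176.03], [-82.01, 121.73], [-58.28, 71.71], [-173.87, 95.51], [-174.79, -0.11], [-173.66, 173.66]. Speed limits (degrees/s): [136.94, 136.94, 172.46, 180, 180, 180].

## Interface

Orientations are given as a 3x3 rotation matrix whose columns are the frame's x, y, z axes.
In Python, from rig import robot gives the robot as it stands. Calls block until the motion is done:
- robot.goto(position, orientation): joint-space move of the TCP to a pose.
- robot.servo_line(position, ori=None, speed=0.15): straight line of the TCP; ori=None keeps the orientation; speed is the mean speed in m/s.
- robot.movej(angles): joint-space move.
- robot.move_gripper(opening): opening from 0.0 (shut) to 1.0 (fully open); the grip force is fixed at half the most; returns when the fingers have stopped.
- robot.dwell(seconds).
- robot.ik(position, orientation): joint angles nearest the present ones, or None.
- robot.grab_frame(name): name is "scene" or "top"; returns (picture, depth): 480x640x3 uint8, red, green, blue; 480x640 float32, m along the optical axis (not along the pixel's ray), 0 where there is no reading.
- robot.camera_info(name): a dict with "vfov" (degrees; the focal length in pixels is half the picture's height over the tangent of half this angle, whatever the lens; pixels are square), "cx", "cy" (the principal point, pixels), "view" (4x4, takes a point from world to camera coordinates). Camera axes: x right, y down, z forward; pixel columns grow to the right and rows downward; lengths in m; the calibration is good to about 2 mm. A picture is of the moment at which its call begins. camera_info takes no time and is no camera call.
A pose or a line that the arm cannot do raises robot.Unreachable and nothing moves.
- robot.job_done(): hands the job in; it is judged then, once.
Readings, each from a call of its own:
- robot.read_t(): time.
- robot.read_qpos(): joint angles.
- robot.read_qvel(): joint speeds.
- robot.read_effort(): joint torques, N m.
- robot.read_position(): TCP position.
- robot.read_tcp_rot(): TCP orientation.
- robot.read_force(): force on the tool from outside, world axes, zero at the start.
- robot.read_ft_torque(): the same for the moment, N m.
- robot.read_grip_width(): opening from 0.0 (shut) to 1.0 (fully open).
- robot.read_finger_force(): force on a finger pad.
Only numpy, scipy, OpenCV 4.12 (cv2) and the standard library are available. Lean on these libraries where they do the work, as an engineer would, in place of code of your own. Each camera call takes 0.05 s, during which the arm holds its last target. There are 200 camera calls.

## Task

Set the magnetic stirrer four steps faster and start it: with one fingertip, push the bar of its click-stop dial round clockwise by exactly four clicks from where it now stands, then press the start key on the same panel all the way in and release it. Grip nothing, and leave the beaker on the stirrer's plate and the vial and clip in front of it as they stand.

Things in the scene. Friction and masses are not known exactly. Their poses are not given: they have to be found in the camera images.
- stirrer: white magnetic stirrer, 265 (x) x 165 (y) mm, fixed to the worktop. Origin: centre of its underside; x to its rear, y to its left, z up. Its front 100 mm is the control panel; behind that (x > -0.029) stands the 62 mm high housing with a square 150 mm metal plate, top at 74 mm, centred at x = +0.052
- panel_face (a point): point on the panel's face where the dial's axis meets it: x = -0.083, y = +0.035, z = 0.046 in the stirrer's frame. The panel is tilted 8 degrees towards the robot side: z here is its normal, out of the panel, x runs up the panel to the rear, y to the left
- dial (a joint): angle of the dial (rad), growing clockwise seen from above. Eight rests, 30 degrees (0.5236) apart, from 0 to 3.665; stops just beyond the first and last. It starts in one of the first four. Turning takes about 0.06 N m (some 3 N at the bar's end); half way between two rests it snaps on to the next by itself, and it stays where it is let go
- dial_hub (a point): point on the dial's axis, at the top of the bar, 26 mm above the panel's face. z: out of the panel; x: along the bar to its pointer end, turning with the dial. The pointer end lies 105 degrees to the left of the panel's x axis (the rear) at joint value 0, straight to the rear at 1.83, and 105 degrees to the right at 3.665
- pointer_tip (a point): top of the end of the bar that carries the white line, 28 mm from the axis
- tail_tip (a point): top of the other, plain end of the bar, 28 mm from the axis
- bar_left: left half of the dial's black finger bar (seen from the tail towards the pointer); origin on the dial's axis in the panel's face, x towards the pointer end, z out of the panel. The whole bar is straight, 56 mm long, 12 mm wide, and stands 8 to 26 mm above the panel's face, on a round knurled skirt of 60 mm diameter and 8 mm height
- bar_right: right half of the same bar, same origin and axes
- start_key (a joint): travel of the start key into the panel (m): 0 out, 0.004 all the way in; a spring of about 1.5 N at rest and 4 N fully in pushes it out again
- key_top (a point): centre of the start key's upper face: a grey key, 18 x 22 mm, standing 7 mm out of the panel on its right side, 85 mm from the dial's axis; z points out of the panel
- beaker: empty glass beaker, 51 mm diameter, 62 mm high, standing loose on the stirrer's plate; origin at the centre of its underside
- vial: small capped glass vial, 17 mm diameter, 59 mm high, standing loose on the worktop in front of the stirrer on the right; origin at the centre of its underside
- clip: plastic joint clip, 30 x 27 x 17 mm, lying loose on the worktop in front of the stirrer on the left; origin at the centre of its underside
Not all that is in view belongs to the job. Of the things that look like the vial, take the one that is farthest to the robot's left at the start.

How it is judged:
By the outcome, as a careful person would: the job done as asked, in the order asked, and still so for the second after the job is handed in, with the robot touching nothing.
It also fails if it takes over 56 s, if anything falls off the work surface, if the arm or the gripper's body presses on something with over 40 N, if the wrist force passes 120 N, or if a joint passes its speed limit or range.

## Working session

There is one attempt and no reset: what is moved stays moved. The work goes in short steps, each a Python script; the robot and the scene stay as the last script left them, time stands still between calls to the robot, and variables do not carry over. Pictures are saved under pics/ and viewed, at most 10 in all, crops included, and the job is handed in when it is done.

```bash
ls; mkdir -p pics; python3 - <<'E'
from rig import robot
import cv2,numpy as np
for n in("scene","top"):
    p,d=robot.grab_frame(n); i=robot.camera_info(n)
    cv2.imwrite(f"pics/{n}0.png",p[:,:,::-1]); np.savez(f"{n}0.npz",p=p,d=d)
    print(n,i['vfov'],i['cx'],i['cy']);print(np.round(i['view'],4), 'cam pos',-i['view'][:3,:3].T@i['view'][:3,3])
print(robot.read_tcp_rot(),robot.read_t())
E
```

```text
pics
scene 45.67596887910538 325.77585127847163 235.89196226405727
[[-0.8674 -0.4976 -0.0039  0.3378]
 [-0.2587  0.4576 -0.8507  0.3097]
 [ 0.4251 -0.7369 -0.5256  0.4796]
 [ 0.      0.      0.      1.    ]] cam pos [0.16925394 0.37984865 0.51683041]
top 42.21117559599835 319.4267998359003 242.1442195010597
[[-0.017  -0.9996 -0.0223 -0.2178]
 [-0.9938  0.0194 -0.1097  0.5377]
 [ 0.1101  0.0203 -0.9937  0.8556]
 [ 0.      0.      0.      1.    ]] cam pos [ 0.43637755 -0.24546764  0.90438297]
[[-9.65685631e-01 -2.59713310e-01 -5.09320577e-04]
 [-2.59713781e-01  9.65684584e-01  1.42693731e-03]
 [ 1.21248416e-04  1.51025043e-03 -9.99998852e-01]] 0.1
```

View pics/scene0.png

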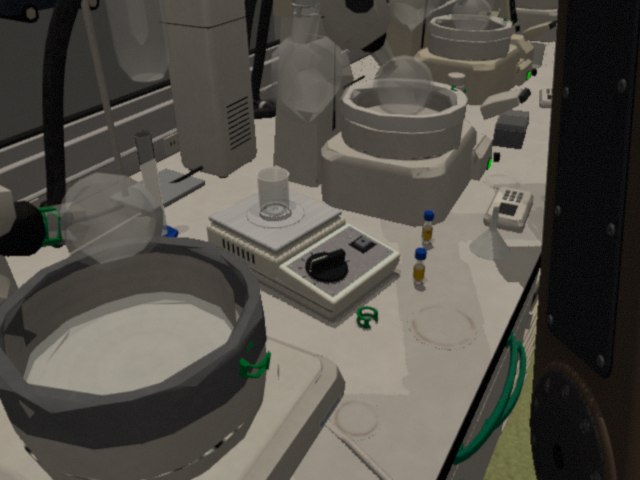

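View pics/top0.png

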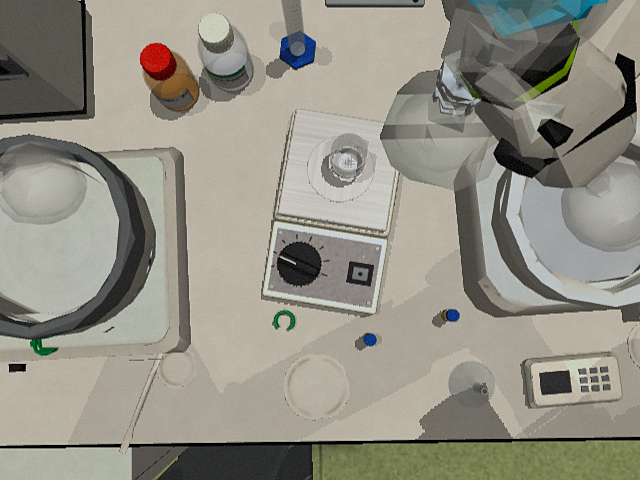

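The top view shows the stirrer's panel with its dial at about (299,264), the white pointer line at about (285,260) pointing left, and the start key at (360,272). The blue-capped vials are at (369,340) and (452,316). The one farthest left is (369,340), and the green clip is at (284,320). The green thing at (45,346) and the objects on the mantles are distractors. The only dial and key are the ones on this panel.

```bash
cat > h.py <<'E'
import numpy as np,cv2
from rig import robot
def cam(n):
    i=robot.camera_info(n);f=240/np.tan(np.radians(i['vfov'])/2);V=np.array(i['view']);return f,i['cx'],i['cy'],V[:3,:3],V[:3,3]
def world(n,u,v,d):
    f,cx,cy,R,t=cam(n);u=np.asarray(u,float);v=np.asarray(v,float)
    return (np.stack([(u-cx)/f*d,(v-cy)/f*d,d+0*u],-1)-t)@R
def onplane(n,u,v,p0,nrm):
    f,cx,cy,R,t=cam(n);c=-R.T@t;r=R.T@np.array([(u-cx)/f,(v-cy)/f,1.]);return c+r*((p0-c)@nrm)/(r@nrm)
def proj(n,P):
    f,cx,cy,R,t=cam(n);q=R@np.asarray(P)+t;return f*q[0]/q[2]+cx,f*q[1]/q[2]+cy
E
python3 - <<'E'
from h import *
z=np.load('top0.npz');p,d=z['p'],z['d']
v,u=np.mgrid[0:480,0:640];W=world('top',u,v,d)
# panel plane: face pixels, median fit
poly=np.zeros((480,640),np.uint8);cv2.fillPoly(poly,[np.array([[280,228],[383,240],[370,307],[268,294]])],1)
m=(poly>0)&(d>0);X=W[m]
for k in range(6):
    c=np.median(X,0) if k==0 else X.mean(0);A=np.c_[X[:,:2],np.ones(len(X))];s=np.linalg.lstsq(A,X[:,2],rcond=None)[0];r=X[:,2]-A@s;X=X[abs(r)<max(.0015,r.std()*1.0)]
n=np.array([-s[0],-s[1],1]);n/=np.linalg.norm(n);print('n',n,'tilt',np.degrees(np.arccos(n[2])),len(X),'s',s)
P0=X.mean(0);print(P0)
h=(W-P0)@n
g=p.max(2)
for nm,(u0,u1,v0,v1),lo,hi in (('skirt',(265,340,230,300),.006,.03),('bar',(265,340,230,300),.018,.032),('key',(342,378,255,290),.004,.012)):
    mm=np.zeros_like(m);mm[v0:v1,u0:u1]=1;mm&=(h>lo)&(h<hi)&(d>0)
    q=W[mm];c=q.mean(0);cv=np.linalg.svd((q-c)[:, :2],full_matrices=False);print(nm,len(q),'c',c,'h',np.median(h[mm]),'dir',cv[2][0],'range',np.ptp((q-c)[:,:2]@cv[2].T,axis=0),'bbox mid',[(q[:,i].max()+q[:,i].min())/2 for i in (0,1)], 'px',u[mm].mean(),v[mm].mean())
# surroundings: things higher than .1
for a in [(155,250),(120,250),(470,250),(480,290),(345,150),(499,220)]: print(a,W[a[1],a[0]],d[a[1],a[0]])
c=p[215:320,255:395,::-1];cv2.imwrite('pics/crop1.png',cv2.resize(c,None,fx=5,fy=5,interpolation=cv2.INTER_CUBIC))
E
```

```text
n [-0.13869663  0.00975332  0.99028689] tilt 7.992249399378782 2835 s [ 0.14005702 -0.00984899 -0.02557601]
[ 0.49373765 -0.25572579  0.04609299]
skirt 1033 c [ 0.50084587 -0.20038027  0.05992058] h 0.007994373337403002 dir [-0.26731539 -0.96360909] range [0.05965862 0.06044158] bbox mid [np.float64(0.5009010656466337), np.float64(-0.19948775899143667)] px 299.35333978702806 263.78218780251694
bar 370 c [ 0.49930495 -0.19885416  0.07014209] h 0.023643092463860628 dir [-0.43119981 -0.90225646] range [0.05564803 0.01246479] bbox mid [np.float64(0.4993094089033698), np.float64(-0.19829472677561166)] px 297.8324324324324 264.3783783783784
key 210 c [ 0.48612997 -0.2829416   0.05209447] h 0.0067345026723799935 dir [0.25791828 0.96616674] range [0.04555584 0.04391256] bbox mid [np.float64(0.487942274252101), np.float64(-0.28305885218939025)] px 360.0285714285714 273.8047619047619
(155, 250) [ 0.52253769 -0.00502014  0.06941326] 0.84408355
(120, 250) [0.51140162 0.00292773 0.18500152] 0.7281571
(470, 250) [ 0.51351644 -0.42832046  0.07859397] 0.8253816
(480, 290) [ 0.4600589  -0.43679917  0.08851481] 0.80946374
(345, 150) [ 0.6544121  -0.26559622  0.07338919] 0.84937125
(499, 220) [ 0.54064085 -0.44499833  0.16567653] 0.7414958
```

View pics/crop1.png

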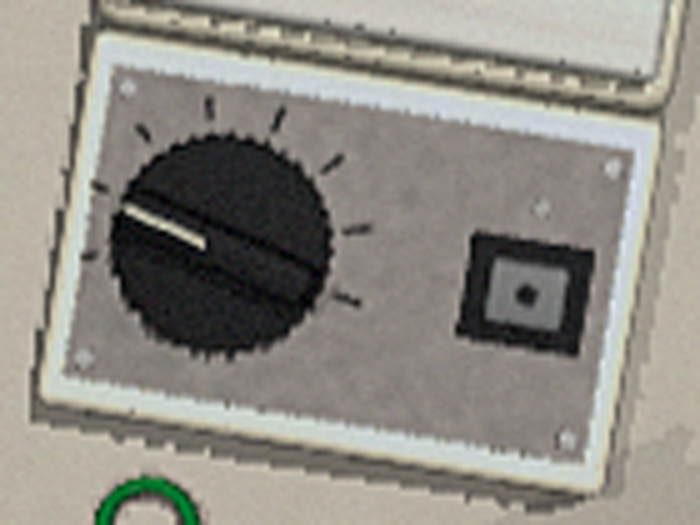

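The crop shows the pointer line ending at about (125,208), on the second tick, so the dial is at k=1 and the target is k=5. The key is grey with a black dot at (527,294) in the crop, inside a black frame. I'll check that frame's height, the approach clearances and the IK.

```bash
cat >> h.py <<'E'
N=np.array([-0.1387*np.cos(np.radians(0)),0.0098,0.9903])
P0=np.array([0.49374,-0.25573,0.04609])
A=np.array([.5025,-.199,0]); A[2]=P0[2]-((A-P0)[:2]@N[:2])/N[2]
K=onplane('top',360.3,273.8,P0+.007*N,N)   # key top
Y=A-(K-.007*N);L=np.linalg.norm(Y);Y/=L;N=N/np.linalg.norm(N);Y-=N*(Y@N);Y/=np.linalg.norm(Y);X=np.cross(Y,N)
def e(a): a=np.radians(a);return np.cos(a)*X-np.sin(a)*Y
def R(a,s=1): # tool y along s*e(a), z into panel
    y=s*e(a);z=-N;return np.stack([np.cross(y,z),y,z],1)
def tool(a,h=.013,r=.030,back=.0155): return A+h*N+r*e(a)-back*e(a+90)
E
python3 - <<'E'
from h import *
np.set_printoptions(precision=4,suppress=True,linewidth=200)
print('A',A,'K',K,'L',L,'X',X,'Y',Y,'N',N)
z=np.load('top0.npz');d=z['d'];v,u=np.mgrid[0:480,0:640];W=world('top',u,v,d);h=(W-P0)@N
print((h[258:290:2,342:378:2]*1000).round(0).astype(int))
q=W-A;mm=(h>.019)&(h<.03)&(np.hypot(q@X,q@Y)<.035);B=W[mm];B=B-B.mean(0);c=np.stack([B@X,B@Y],1);dv=np.linalg.svd(c,full_matrices=False)[2][0];print('bar left-angle',np.degrees(np.arctan2(dv[1],dv[0]))%180)
S=(W@np.array([X[0],X[1],0])-A@np.array([X[0],X[1],0]))
for nm,b in (('front right',(W[...,0]<.42)&(W[...,1]<-.25)),('right',(W[...,0]<.6)&(W[...,1]<-.40)),('left',(W[...,0]<.6)&(W[...,1]>-.08))):
    b&=d>0;i=np.argmax(np.where(b,W[...,2],-1));print(nm,W.reshape(-1,3)[i])
b=(W[...,2]>.12)&(d>0)&(W[...,0]<.6);
print('tall nearest left y',W[b&(W[...,1]>-.2)][:,1].min(),'right y',W[b&(W[...,1]<-.25)&(W[...,1]<-.3)][:,1].max())
for s in(1,-1):
    for a in (88,105,150,190,222): 
        print(s,a,robot.ik(tool(a),R(a,s)))
    print(robot.ik(K+.03*N,R(180,s)),robot.ik(K+.03*N,R(90,s)))
E
```

```text
A [ 0.5025 -0.199   0.0468] K [ 0.4861 -0.2833  0.0524] L 0.08577831946959877 X [ 0.9739 -0.1801  0.1382] Y [0.1797 0.9836 0.0154] N [-0.1387  0.0098  0.9903]
[[ -3   0  -2   0   0   0   0  -3  -2   2   2  -1   0  -1   1   1   0  -1]
 [  2   1   2  -1  -4   0  -2  -2   2   0   2  -1   1  -1   0  -1   0   0]
 [ -1   0   0   1   0   3   2   0  -1   0   0   0   0   0   0   0   1   3]
 [ -1  -2  -1  -1   1   0   2   2   0   0   1   2   1 858  -2  -1   0   1]
 [  0  -3  -1  -3  -1   0   2   1  -1   1   2   0   1   0   2   0   1   2]
 [  1   1  -3  -1   1   2   8   6   5   7   7   4   2   6   2   0   1  -1]
 [  1   1   0   0   3   2   5   7   7   8   6   8  11   5   1   0   3  -1]
 [  0   3  -1   1  -1   3   6   7  10   7  11   6   8   6   2   0   3  -1]
 [ -2   1   2   0   2   5   5   9   7   5   6   6   8   2   0   0  -1  -2]
 [ -1   1   3   0   3   4   7  10   8  11   6   6   9   3   5  -4  -1   4]
 [  0  -1  -1   0   0   8   7   8   7   9   7   9   9   1   0   1   1   1]
 [  0   2   1   1   0  -1   2   1   8   5   5   6   8   0  -1   1   2  -2]
 [ -1  -1  -1   1  -1   1   1   1  -2   3
[... 567 characters left out ...]
.9614  69.3456]
1 150 [ -3.7172  13.3075 -36.3572   0.0843 -32.3428  23.235 ]
1 190 [ -1.0271  11.9039 -38.9981   0.8107 -31.1189 -20.0519]
1 222 [  1.4977  11.4566 -39.8707   1.5053 -30.7257 -55.1525]
[-11.059   14.0006 -30.0411  -1.5798 -38.0355   1.8217] [-11.059   14.0006 -30.0411  -1.5798 -38.0355  91.8217]
-1 88 [ -4.3294  15.6448 -31.914   -0.0707 -34.4488 -94.0293]
-1 105 [  -4.6418   15.1128  -32.9338   -0.1494  -33.9614 -110.6544]
-1 150 [  -3.7172   13.3075  -36.3572    0.0843  -32.3428 -156.765 ]
-1 190 [ -1.0271  11.9039 -38.9981   0.8107 -31.1189 159.9481]
-1 222 [  1.4977  11.4566 -39.8707   1.5053 -30.7257 124.8475]
None [-11.059   14.0006 -30.0411  -1.5798 -38.0355 -88.1783]
```

```bash
python3 - <<'E'
from h import *
np.set_printoptions(precision=3,suppress=True)
z=np.load('top0.npz');d=z['d'];v,u=np.mgrid[0:480,0:640];W=world('top',u,v,d)
ok=True
for nm,C in(('K',K),('start',tool(85)),('end',tool(222))):
    for lo in(.11,.2,.3):
        b=(d>0.2)&(W[...,2]>lo);q=W[b];r=np.hypot(*(q-C)[:,:2].T);i=np.argsort(r)[10];print(nm,lo,r[i],q[i])
        ok&=r[i]>.1
if ok:
    robot.move_gripper(0.0)
    robot.servo_line([.29,-.33,.28],speed=.25)
    robot.goto(tool(85,h=.12,back=.024),R(85)); print(robot.read_qpos(),robot.read_position(),tool(85,h=.12,back=.024),robot.read_t(),robot.read_grip_width())
    p,_=robot.grab_frame('scene');cv2.imwrite('pics/s1.png',p[120:400,120:500,::-1].repeat(2,0).repeat(2,1))
E
```

```text
K 0.11 0.0999839744040204 [ 0.571 -0.336  0.267]
K 0.2 0.0999839744040204 [ 0.571 -0.336  0.267]
K 0.3 0.11188795663870961 [ 0.589 -0.327  0.56 ]
start 0.11 0.10556420618490286 [ 0.612 -0.266  0.135]
start 0.2 0.11313610919744284 [ 0.591 -0.312  0.242]
start 0.3 0.12159121326939605 [ 0.598 -0.317  0.572]
end 0.11 0.16223986738835758 [ 0.613 -0.261  0.12 ]
end 0.2 0.17563918367024975 [ 0.586 -0.317  0.249]
end 0.3 0.18408657141330192 [ 0.598 -0.317  0.572]
```

The nearest tall object is the edge of the glass flask, rear-right of the key and about 0.10 m off. With the body's long axis across that direction (39 mm half-width), there is enough room. Going to hover.

```bash
python3 - <<'E'
from h import *
np.set_printoptions(precision=4,suppress=True)
robot.move_gripper(0.0)
robot.servo_line([.29,-.33,.28],speed=.25)
robot.goto(tool(85,h=.10,back=.024),R(85)); print(robot.read_qpos(),robot.read_position(),tool(85,h=.10,back=.024),robot.read_t(),robot.read_grip_width(),robot.read_force())
p,_=robot.grab_frame('scene');cv2.imwrite('pics/s1.png',p[120:400,120:500,::-1].repeat(2,0).repeat(2,1))
E
```

```text
[ -4.2979   9.1176 -26.3867  -0.0393 -46.5044  88.8462] [ 0.5094 -0.2304  0.1491] [ 0.5095 -0.2301  0.149 ] 5.1667 0.005656634732026177 [ 0.371  -0.4343 -0.737 ]
```

View pics/s1.png

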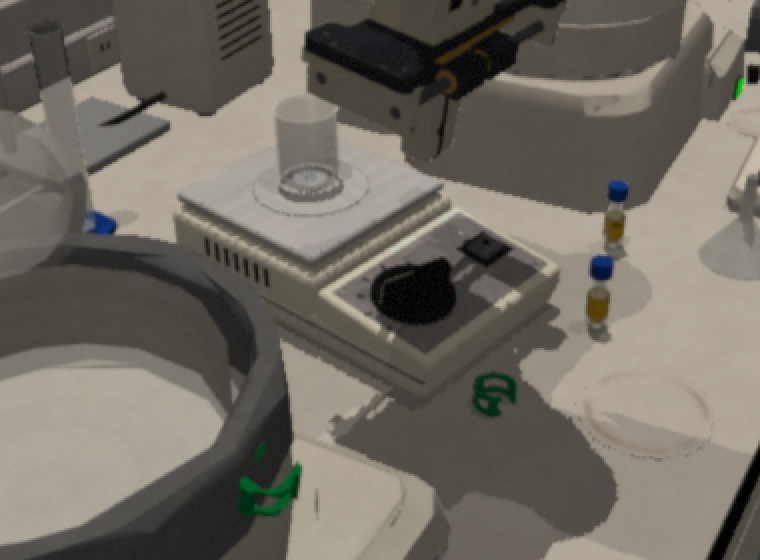

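The scene picture shows the shut fingertips hovering rear-right of the dial at about (425,155), with the beaker clear. Next I descend and push along the arc.

```bash
python3 - <<'E'
from h import *
np.set_printoptions(precision=1,suppress=True)
robot.servo_line(tool(85,back=.024),R(85),speed=.06); print('down',robot.read_force())
robot.servo_line(tool(88),R(88),speed=.03)
stop=False
for a in range(98,219,10):
    robot.servo_line(tool(a),R(a),speed=.025); F=robot.read_force()
    print(a,F@e(a+90),F@N,robot.read_t())
    if np.linalg.norm(F)>30: stop=True;print('STOP');break
if not stop: robot.servo_line(tool(221),R(221),speed=.02);a=221
print(robot.read_force(),robot.read_position()*1000-tool(a)*1000)
robot.servo_line(tool(a,back=.027),R(a),speed=.03)
robot.servo_line(tool(a,h=.09,back=.027),R(a),speed=.10)
robot.servo_line(K+.09*N,R(180),speed=.12)
p,d=robot.grab_frame('top');cv2.imwrite('pics/t2.png',cv2.resize(p[200:340,240:420,::-1],None,fx=4,fy=4))
p,_=robot.grab_frame('scene');cv2.imwrite('pics/s2.png',p[190:340,200:450,::-1].repeat(3,0).repeat(3,1))
print(robot.read_t())
E
```

```text
down [-0.7  0.2  0.8]
98 -1.1004222719839285 -0.3859291389499072 7.6833
108 -1.9381686868434018 0.4034800532920371 8.0667
118 -0.8210952855959489 0.21387006454682764 8.45
128 -3.2283596486143513 -3.113037189305544 8.8333
138 -0.07272245125557979 -0.13507779928385566 9.2167
148 0.47585458153862137 0.2751340935756515 9.6
158 -2.437283707114755 -1.6242134966842279 9.9833
168 0.1469094122357922 0.18762888549490836 10.3667
178 0.04372640411078409 0.46642813262463384 10.75
188 -2.2723613436887327 0.29731449148277 11.1333
198 -0.6115382097598444 -0.42238216694406155 11.5167
208 0.44517644544351515 -0.4146385239446095 11.9
218 0.37233879853044993 -0.37557037293811396 12.2833
[-0.7 -1.9 -0.6] [-0.2 -0.2 -0.1]
15.0167
```

View pics/t2.png

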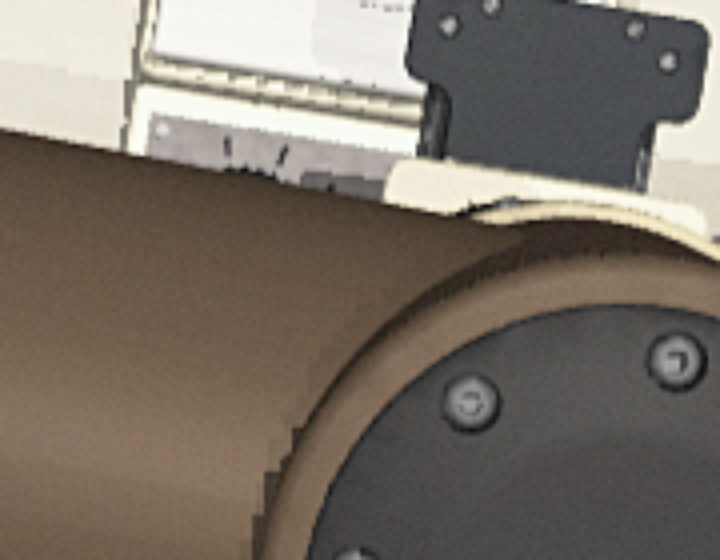

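View pics/s2.png

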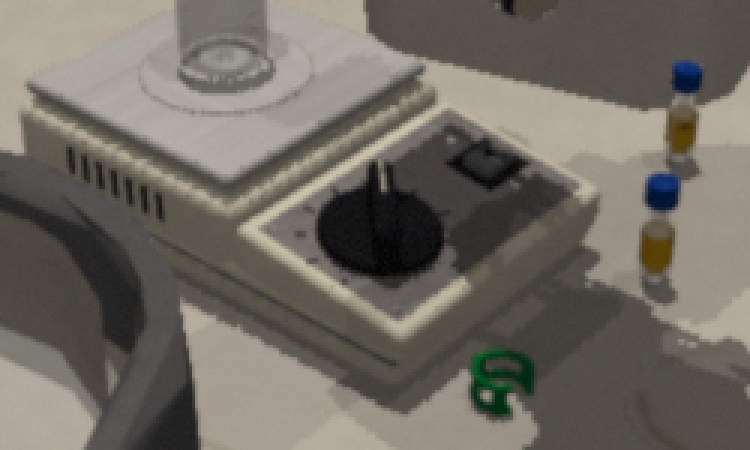

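The scene picture shows the bar turned, with the white line's end at crop (385,165), which is about full pixel (328,245). I'll compare that with the pointer-tip positions predicted for each rest.

```bash
python3 - <<'E'
from h import *
p,d=robot.grab_frame('scene')
v,u=np.mgrid[0:480,0:640];W=world('scene',u,v,d);q=W-A;h=q@N;x,y=q@X,q@Y
m=(h>.019)&(h<.029)&(np.hypot(x,y)<.034)&(d>0)
c=np.stack([x[m],y[m]],1);mu=c.mean(0);dv=np.linalg.svd(c-mu,full_matrices=False)[2][0];print(m.sum(),mu,'bar left-angle mod180',np.degrees(np.arctan2(dv[1],dv[0]))%180)
w=m&(p.min(2)>110);print('white',w.sum(),'mean x,y',x[w].mean(),y[w].mean(),'angle',np.degrees(np.arctan2(y[w].mean(),x[w].mean())),'px',u[w].mean(),v[w].mean())
for k in range(3,7): print(k,105-30*k,proj('scene',A+.026*N+.02*e(30*k-105)))
E
```

```text
249 [-0.00030225  0.00319571] bar left-angle mod180 135.12831141518
white 6 mean x,y 0.011231299560868145 -0.009526857463773268 angle -40.30600166775199 px 326.8333333333333 248.83333333333334
3 15 (np.float64(315.7292787247729), np.float64(250.91988556522364))
4 -15 (np.float64(320.4991968636113), np.float64(247.95936420215313))
5 -45 (np.float64(327.2940673861538), np.float64(247.09759121405042))
6 -75 (np.float64(334.3674829521321), np.float64(248.52896293338586))
```

The bar is at -45°, which is rest 5: exactly four clicks. Next is the key.

```bash
python3 - <<'E'
from h import *
robot.servo_line(K+.06*N,R(105),speed=.04)
robot.servo_line(K+.006*N,R(105),speed=.06)
F0=robot.read_force()@N;print('F0',F0)
for i in range(1,13):
    t=.004-.001*i
    robot.servo_line(K+t*N,R(105),speed=.02);robot.dwell(.05)
    f=robot.read_force()@N-F0;z=(robot.read_position()-K)@N*1000;print(round(t*1000,1),round(z,2),round(f,2))
    if f>12: break
robot.dwell(.2);print(robot.read_force()@N-F0)
robot.servo_line(K+.10*N,R(105),speed=.1)
print(robot.read_t(),robot.read_force())
p,_=robot.grab_frame('scene');cv2.imwrite('pics/s3.png',p[150:350,190:460,::-1].repeat(2,0).repeat(2,1))
E
```

```text
F0 0.42767941930581477
3.0 3.1 -0.62
2.0 1.98 -0.79
1.0 1.07 0.33
0.0 0.06 1.42
-1.0 -0.92 1.62
-2.0 -1.94 2.81
-3.0 -2.93 3.73
-4.0 -3.19 12.23
12.134898617670114
21.4167 [ 0.19328421  0.72579317 -0.28902686]
```

View pics/s3.png

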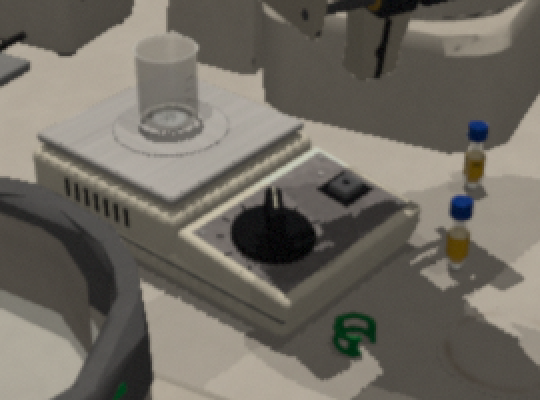

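The key met the finger at about +0.8 mm and hit a hard stop at -3.2 mm under 12 N, which is the full 4 mm of travel. The picture shows the dial unchanged at (272,215), the key out again at (345,184), and the beaker, vial (459,230) and clip (355,332) where they were.

```bash
python3 -c "
from rig import robot
robot.dwell(.3);print(robot.job_done())"
```

```text
the job is handed in; nothing more can be done
None
```

I turned the dial exactly four clicks clockwise (rest 1 to rest 5), pressed the start key fully in and released it, left the beaker, vial and clip as they stood, and handed the job in at about 22 s.

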